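# Secure a platter on its display stand

### The arm

A 6-joint arm with a two-finger parallel gripper is mounted at the origin on the work surface. World frame = base frame: x ahead of the robot, y to its left, z up, the work surface at z = 0. Lengths are in m, angles in rad, forces in N, time in s.
With the tool pointing down it reaches from about 0.35 to 0.975 m from the base axis. Payload 4.9 kg.
Tool frame: the origin (TCP) lies midway between the tips of the shut fingers; the grasp point (between the pads) lies ctrl.tcp_to_grasp behind it (ctrl.tcp_to_grasp is the distance from the TCP to the grasp point, in m); z points along the fingers, y is the direction in which the jaws open and shut (so a half turn about z gives the same grasp; the last joint's range is limited). The gripper opens to 85 mm and grips with 20 to 120 N. Pads are 22 mm wide; open, the fingers measure 114 mm over their backs; the gripper's body (76 mm by 85 mm) begins 54 mm behind the grasp point. The pads swing forward as they close: fully open they stand 13 mm farther back than shut.
Start: joints at [-1.247, 0.053, 1.613, -0, 1.476, -0.119], TCP at [0.268, -0.565, 0.231] pointing down, gripper open.
Joint ranges: [-3.01, 3.01], [-1.01, 2.22], [0.06, 2.58], [-1.02, 4.17], [0.09, 2.62], [-3.14, 3.14]. Speed limits (rad/s): [2.57, 2.57, 3.14, 3.14, 3.14, 3.14].

### API

Orientations are given as a rotation vector (axis times angle).
In Python, from station import ctrl, get_image, calibration, finish_job, models gives the robot as it stands.
- The arm moves only by the shell command python3 -m creep 'ROWS' [FORCE]. ROWS is JSON, a list of rows, each a list of 7 numbers: the opening, from 0 (shut) to 1 (fully open), then the shift along the tool's x, y, z in m, then the turn, a rotation vector about the tool's x, y, z in degrees. A call has 1 to 20 rows; each row shifts and turns the commanded pose from where the row before left it, along the tool's axes as they then stand; what a row does not reach is not made up. A row lasts 1/10 s, in which the tool goes at most 50 mm and 8.59 degrees, less where a joint would pass 70% of its speed; a pose out of reach is approached as far as the arm can. A call with a gripper value outside its range is refused whole. The fingers move at their own pace and stop on an object; FORCE is the grip in N (left out, the last holds). Time passes only in rows, so rows that do not move let the fingers close. It gives the time, the measured TCP pose, the force and the opening at its end, in the units of the state.
- ctrl.get_obs(): the state, without advancing time (a new reading comes with each control period).
- get_image(name): name is "scene" or "side" or "wrist"; returns the picture (420x560x3 uint8, red, green, blue); there is no depth.
- calibration(name): a dict with "mtx" (3x3 intrinsics, pixels), "R" (3x3) and "t" (3): a world point X has camera coordinates R X + t. Camera axes: x right, y down, z forward; pixel columns grow to the right and rows downward; lengths in m; the calibration is good to about 2 mm. The wrist camera is an equidistant fisheye: a pixel r from the principal point sees the ray r / f radians off the axis. A picture is of the moment at which its call begins: read the wrist's pose just before it. calibration takes no time and is no camera call; for the wrist camera it gives the pose at the moment of the call.
- finish_job(): hands the job in, once; it reports no verdict.
Trained networks look in the newest picture that a camera, given by its name, has taken for a name from the list of things; names that differ only in an ending like _2 or _b are one class to them, and where a whole thing is asked for, a point or a joint stands for the part that bears it (a point fixed in the world has none). Each returns a list of dicts, best first, with "conf" (0 to 1); they miss things now and then, are a little off and sometimes report something else, mostly with a low value. They report only what shows in the picture. A call takes as long as a camera call.
- models.search_frame(camera, name): "extent" ([left, top, right, bottom] in pixels, round what is visible of it).
The state is a dict: "t": time; "q": joint angles; "dq": joint speeds; "effort": joint torques, N m; "tool_pos": TCP position; "tool_rot": TCP orientation; "contact_force": force on the tool from outside, world axes, zero at the start; "wrist_torque": the same for the moment, N m; "opening": finger opening in m.
Only numpy, scipy, OpenCV 4.12 (cv2) and the standard library are available. Lean on these libraries where they do the work, as an engineer would, in place of code of your own. Each camera call takes 0.05 s, during which the arm holds its last target. There are 200 camera calls.

### The job

Secure the platter on the sloping display stand: swing the clamp arm across it until the arm meets its stop, then push the lock at the arm's pivot fully home. Then turn the clamp knob clockwise until the foot just touches the platter, and give it a further quarter turn, no tighter, or the glaze may crack. Do not shift the platter or the crockery around.

Things in the scene. Friction and masses are not known exactly. Their poses are not given: they have to be found in the camera images.
- stand: Fixed wooden stand. Its board (280 x 200 mm) slopes 32 deg from level; low edge with ledge at its own -y side, so the board looks up and to -y. Origin on the table under its centre: x across the board, y level towards the high side, z up. The clamp arm's pivot axis is square to the board and crosses its face at (-100, -29, 68) mm.
- swing (a joint): Swing arm's angle about the pivot axis (rad). 0: at its stop, straight across the platter, along the stand's x. Grows as it swings up the slope (starts 0.75 to 1.25); closing is clockwise seen from above. Stays where left; 2 to 3 N at the peg moves it. Dark steel bar 22 mm wide, 60 to 74 mm off the board's face.
- peg_grip (a point): On the axis of the round steel peg (18 mm diameter) standing 50 mm out of the arm's free end, 18 mm below the peg's top. 190 mm from the pivot axis, 106 mm off the board's face. Axes turn with the arm: x along it away from the pivot, y the way it swings as it opens, z square off the board (32 deg from vertical).
- lock_top (a point): Centre of the top face of the push-lock: a plain steel cylinder cap, 26 mm diameter, in the arm's hub on the pivot axis. Out, its top is 102 mm off the board's face and 24 mm above the hub; pushed home 90 mm and 12 mm. z points out of the board, against the way it is pushed.
- lock (a joint): Travel of the push-lock (m): 0 out (start), 0.012 fully home. It takes about 4 N along the pivot axis and stays where it is left.
- knob_grip (a point): Middle of the knob's grip: a black bar 64 mm long (its x), 14 mm thick (y), 32 mm high (z, off the board) on a 28 mm hub, centred on the screw's axis, 100 mm from the pivot axis, 110 mm off the board's face. The axes turn with the knob. Turned clockwise seen from above it feeds the screw; it stays at its height, takes 0.08 to 0.13 N m, stays where left and has over half a turn to go.
- foot_face (a point): Centre of the underside of the screw's rubber foot (disc of 36 mm diameter, 8 mm thick), below the knob on the same axis; starts 2.5 to 8 mm clear of the platter's top face. One turn of the knob feeds it 24 mm (3.82 mm a radian) towards the platter until it touches. z points off the board.
- foot (a joint): How far the spring in the foot is pressed in (m): 0 until the foot touches, then it grows 3.82 mm per radian of the knob, 6 mm for a quarter turn (2 N a mm); no more than 13 mm.
- platter: Loose flat rectangular ceramic platter, 150 x 120 x 14 mm, white with a grey-green glazed middle, lying on the sloping board against the ledge. Origin at the centre of its underside, z square to its face; its top face is 14 mm up.
- teacup: Bystander: blue-glazed cup, 72 mm wide, 65 mm tall; origin at the centre of its foot.
- rice_bowl: Bystander: white bowl, 104 mm wide, 55 mm tall; origin at the centre of its foot.
- mug: Bystander: earthenware mug, 76 mm wide, 85 mm tall; origin at the centre of its foot.
- jar: Bystander: dark brown lidded jar, 112 mm wide, 122 mm tall; origin at the centre of its foot.
- vase: Bystander: grey-green bottle vase, 104 mm wide, 155 mm tall; origin at the centre of its foot.
- plates: Bystander: stack of white plates, 112 mm wide, 42 mm tall; origin at the centre of its foot.

How it is judged:
By the outcome, as a careful person would: the job done as asked, in the order asked, and still so for the second after the job is handed in, with the robot touching nothing.
It also fails if it takes over 72 s, if anything falls off the work surface, if the arm or the gripper's body presses on something with over 40 N, if the wrist force passes 120 N, or if a joint passes its speed limit or range.

## Working session

There is one attempt and no reset: what is moved stays moved. The work goes in short steps, Python scripts to look and compute and a shell command to move; the robot and the scene stay as the last step left them, time stands still between calls to the robot, and variables do not carry over. Pictures are saved under pics/ and viewed, about 8 in all and at most 12, crops included, and the job is handed in when it is done.

```bash
mkdir -p pics; ls
python3 - <<'E'
from station import ctrl,get_image,calibration,models
import cv2,numpy as np
print(ctrl.get_obs(), ctrl.tcp_to_grasp)
a=get_image("scene");b=get_image("side")
cv2.imwrite("pics/a.png",a[:,:,::-1]);cv2.imwrite("pics/b.png",b[:,:,::-1])
for c in("scene","side"):
  k=calibration(c);print(c,k["mtx"].tolist(),k["R"].round(4).tolist(),k["t"].round(4).tolist())
  for n in("stand","peg_grip","lock_top","knob_grip","platter"):
    print(n,[(d["extent"],d["conf"]) for d in models.search_frame(c,n)[:2]])
E
```

```text
pics
{'t': 0.0, 'q': array([-1.24701501e+00,  5.33628314e-02,  1.61426912e+00, -4.01874750e-05,
        1.47600763e+00, -1.19008959e-01]), 'dq': array([-0.00081294,  0.00061005, -0.00089584,  0.00117918,  0.00147705,
        0.00188929]), 'effort': array([ 1.48972405e-03, -3.93683767e+01, -3.70174348e+01,  2.52454782e-05,
        7.11833563e-03, -1.17368984e-05]), 'tool_pos': array([ 0.26757676, -0.56414384,  0.23007418]), 'tool_rot': array([-3.06292892e+00, -6.89424883e-01,  3.90881925e-04]), 'contact_force': array([-0.61664744, -1.1553517 ,  0.57903753]), 'wrist_torque': array([-0.03740684, -0.00633882, -0.06490194]), 'opening': 0.08551742356195807} 0.0187
scene [[515.6950213943395, 0.0, 288.9574499951136], [0.0, 515.6950213943395, 213.07413620902756], [0.0, 0.0, 1.0]] [[-0.4507, 0.8927, 0.0069], [0.5637, 0.2906, -0.7732], [-0.6922, -0.3446, -0.6341]] [0.2318, -0.2457, 1.7008]
stand [([233.8, 166.5, 357.9, 309.1], 0.87)]
peg_grip [([282.2, 167.7, 338.4, 212.0], 0.62)]
lock_top [([284.1, 171.0, 295.4, 184.1], 0.56)]
knob_grip [([293.9, 168.5, 316.4, 190.0], 0.59), ([451.8, 259.9, 507.7, 306.3], 0.36)]
platter [([255.2, 209.0, 319.5, 255.8], 0.8)]
side [[462.89957234374367, 0.0, 279.99166349788055], [0.0, 462.89957234374367, 205.5842956401506], [0.0, 0.0, 1.0]] [[-0.9646, -0.2636, -0.0086], [-0.1907, 0.7194, -0.6679], [0.1822, -0.6426, -0.7442]] [0.5876, 0.1677, 1.3588]
stand [([226.8, 181.3, 331.9, 272.1], 0.8), ([292.1, 170.3, 328.2, 197.4], 0.41)]
peg_grip [([267.9, 181.3, 327.7, 223.0], 0.74)]
lock_top [([249.9, 261.6, 282.9, 300.6], 0.75)]
knob_grip [([286.8, 182.9, 306.6, 204.4], 0.72)]
platter [([251.6, 202.1, 306.0, 227.1], 0.73)]
```

Run:
```python
import cv2,numpy as np
a=cv2.imread("pics/a.png");b=cv2.imread("pics/b.png")
# crops origin (210,140) x4 ; (190,140)x4
A=cv2.resize(a[145:320,215:375],None,fx=3.4,fy=3.4,interpolation=cv2.INTER_CUBIC)[:595]
cv2.imwrite("pics/a2.png",A)
cv2.imwrite("pics/b2.png",cv2.resize(b[150:300,205:355],None,fx=4,fy=4,interpolation=cv2.INTER_CUBIC))
```

```text
(no output)
```

View pics/a.png

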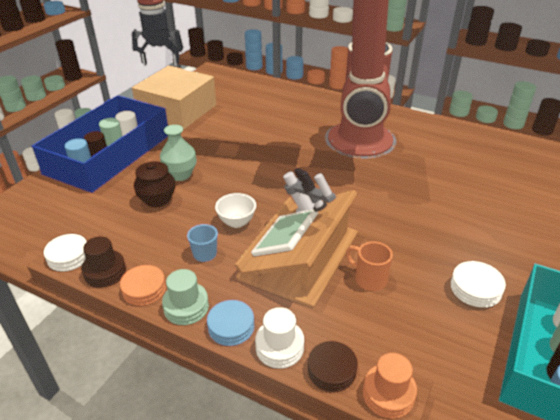

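View pics/a2.png

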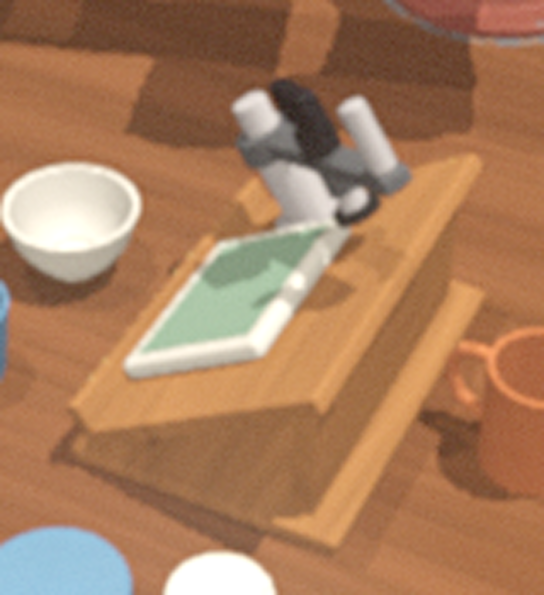

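View pics/b2.png

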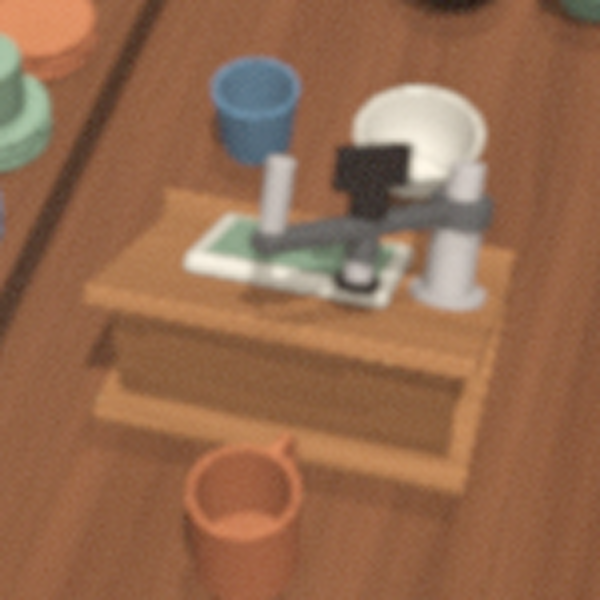

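```bash
cat > h.py <<'E'
import numpy as np,cv2
from scipy.spatial.transform import Rotation as R
from scipy.optimize import least_squares
from station import ctrl,get_image,calibration,models
s=np.radians(32)
B=np.array([[1,0,0],[0,np.cos(s),-np.sin(s)],[0,np.sin(s),np.cos(s)]]) # board axes in stand frame (cols)
P0=np.array([-.1,-.029,.068])
def brd(u,v,w):  # board coords rel. pivot -> stand
    return P0+B@np.array([u,v,w])
def arm(r,w,th): return brd(r*np.cos(th),r*np.sin(th),w)
def world(p,X):
    c,s_=np.cos(p[2]),np.sin(p[2]); return np.array([c*X[0]-s_*X[1]+p[0],s_*X[0]+c*X[1]+p[1],X[2]])
def proj(c,X,k=None):
    k=k or calibration(c); Y=k["R"]@X+k["t"]; m=k["mtx"]
    if c=="wrist":
        r=np.hypot(Y[0],Y[1]);t=np.arctan2(r,Y[2]);d=np.array([Y[0],Y[1]])/r*t
    else: d=Y[:2]/Y[2]
    return np.array([m[0,0]*d[0]+m[0,2],m[1,1]*d[1]+m[1,2]])
def tool():
    o=ctrl.get_obs();return o["tool_pos"],R.from_rotvec(o["tool_rot"])
E
cat > fit.py <<'E'
from h import *
def corner(u,y): return np.array([u,y,.0861+.6249*y])
S=lambda x,y:(215+x/3.4,145+y/3.4)
D=lambda x,y:(205+x/4,150+y/4)
obs=[("scene",S(251,102),"L"),("scene",S(353,103),"P"),("scene",S(476,156),(-.14,.0848)),("scene",S(318,403),(.14,.0848)),
("side",D(280,160),"P"),("side",D(469,170),"L"),("side",D(87,290),(.14,.0848)),("side",D(476,362),(-.14,.0848))]
K={c:calibration(c) for c in("scene","side")}
def res(p,full=False):
    r=[]
    for c,px,w in obs:
        X=brd(0,0,.102) if w=="L" else arm(.19,.124,p[3]) if w=="P" else corner(*w)
        r.append(proj(c,world(p,X),K[c])-px)
    return np.array(r).ravel()
for y0 in(0,-.7,-1.5):
    f=least_squares(res,[.75,.1,y0,1.],loss="soft_l1");print(f.cost,f.x.round(4),res(f.x).round(1).reshape(-1,2).tolist())
p=f.x; print(world(p,arm(.19,.106,p[3])),world(p,brd(0,0,.102)),world(p,arm(.1,.11,0)))
E
python3 fit.py
```

```text
7.053204435796771 [0.587  0.0665 0.0051 0.9912] [[-0.7, -0.6], [-0.4, -0.3], [2.3, -1.6], [0.4, -1.4], [0.2, 0.2], [-0.7, -0.9], [-2.2, -0.5], [-0.7, 1.7]]
7.053204435796668 [0.587  0.0665 0.0051 0.9912] [[-0.7, -0.6], [-0.4, -0.3], [2.3, -1.6], [0.4, -1.4], [0.2, 0.2], [-0.7, -0.9], [-2.2, -0.5], [-0.7, 1.7]]
7.053204435796724 [0.587  0.0665 0.0051 0.9912] [[-0.7, -0.6], [-0.4, -0.3], [2.3, -1.6], [0.4, -1.4], [0.2, 0.2], [-0.7, -0.9], [-2.2, -0.5], [-0.7, 1.7]]
[0.59080418 0.11612328 0.24213244] [ 0.4874202  -0.01710009  0.15450091] [ 0.58744063 -0.02082658  0.16128529]
```

```bash
cat >> h.py <<'E'
def target(p,th,u,v,w,flip=0,shut=False):
    """TCP pose in world: board coords (pivot origin) u,v,w; tool x at angle th in the board plane, z into the board"""
    W=R.from_euler('z',p[2]).as_matrix()@B
    x=np.array([np.cos(th),np.sin(th),0]);z=np.array([0,0,-1.]);M=np.stack([x,np.cross(z,x),z],1)
    return world(p,brd(u,v,w)),R.from_matrix(W@M)
def row(T1,n,T0=None):
    p0,r0=T0 or tool(); p1,r1=T1
    t=r0.inv().apply(p1-p0); rv=(r0.inv()*r1).as_rotvec()
    S=sum(R.from_rotvec(rv*k/n).as_matrix() for k in range(n)); d=np.linalg.solve(S,t)
    print(f"{n} rows:",(d).round(4).tolist(),np.degrees(rv/n).round(2).tolist(),"| mm/row %.1f deg/row %.2f"%(1e3*np.linalg.norm(d),np.degrees(np.linalg.norm(rv/n))))
E
python3 - <<'E'
from h import *
p=[.587,.0665,.0051,.9912]
pp,r=tool(); T0=(pp+[0,0,.12],r)
th=p[3]
T=target(p,th,.19*np.cos(th),.19*np.sin(th),.25);print(T[0]);row(T,18,T0)
E
```

```text
[0.59119633 0.03985538 0.36425325]
18 rows: [0.0354, -0.0139, 0.0091] [1.36, 1.18, -1.72] | mm/row 39.1 deg/row 2.49
```

```bash
python3 -m creep '[[1,0,0,-0.04,0,0,0],[1,0,0,-0.04,0,0,0],[1,0,0,-0.04,0,0,0]]' 30; python3 -m creep '[[1,0.0354,-0.0139,0.0091,1.36,1.18,-1.72],[1,0.0354,-0.0139,0.0091,1.36,1.18,-1.72],[1,0.0354,-0.0139,0.0091,1.36,1.18,-1.72],[1,0.0354,-0.0139,0.0091,1.36,1.18,-1.72],[1,0.0354,-0.0139,0.0091,1.36,1.18,-1.72],[1,0.0354,-0.0139,0.0091,1.36,1.18,-1.72],[1,0.0354,-0.0139,0.0091,1.36,1.18,-1.72],[1,0.0354,-0.0139,0.0091,1.36,1.18,-1.72],[1,0.0354,-0.0139,0.0091,1.36,1.18,-1.72],[1,0.0354,-0.0139,0.0091,1.36,1.18,-1.72],[1,0.0354,-0.0139,0.0091,1.36,1.18,-1.72],[1,0.0354,-0.0139,0.0091,1.36,1.18,-1.72],[1,0.0354,-0.0139,0.0091,1.36,1.18,-1.72],[1,0.0354,-0.0139,0.0091,1.36,1.18,-1.72],[1,0.0354,-0.0139,0.0091,1.36,1.18,-1.72],[1,0.0354,-0.0139,0.0091,1.36,1.18,-1.72],[1,0.0354,-0.0139,0.0091,1.36,1.18,-1.72],[1,0.0354,-0.0139,0.0091,1.36,1.18,-1.72],[1,0,0,0,0,0,0]]'
python3 - <<'E'
from h import *
print(ctrl.get_obs()["q"])
k=calibration("wrist");im=get_image("wrist")
np.savez("w1.npz",**{a:k[a] for a in("mtx","R","t")});cv2.imwrite("pics/w1.png",im[:,:,::-1])
p=[.587,.0665,.0051,.9912];th=p[3]
q=lambda X:proj("wrist",world(p,X),k).round(0)
A=im[:,:,::-1].copy()
for X in(arm(.19,.124,th),brd(0,0,.102),arm(.1,.126,th)):
    print(q(X));cv2.drawMarker(A,tuple(int(v) for v in q(X)),(0,0,255),0,8)
cv2.imwrite("pics/w1b.png",cv2.resize(A,None,fx=1.4,fy=1.4,interpolation=cv2.INTER_CUBIC))
row(target(p,th,.19*np.cos(th),.19*np.sin(th),.25),1)
E
```

```text
t: 0.9
tool_pos: [0.2677, -0.5644, 0.3524]
tool_rot: [-3.064, -0.69, 0.0]
contact_force: [0.1, -0.4, 1.2]
opening: 0.0855
t: 2.8
tool_pos: [0.5914, 0.044, 0.3657]
tool_rot: [-2.303, -1.263, -0.359]
contact_force: [-0.5, -1.0, 0.1]
opening: 0.0853
[-0.29799896 -0.04096514  1.55584838  0.54369273  1.77826215  0.34296518]
[282. 208.]
[279. 353.]
[281. 296.]
1 rows: [-0.0019, 0.0014, -0.0009] [-0.01, 0.06, 0.24] | mm/row 2.5 deg/row 0.25
```

View pics/w1b.png

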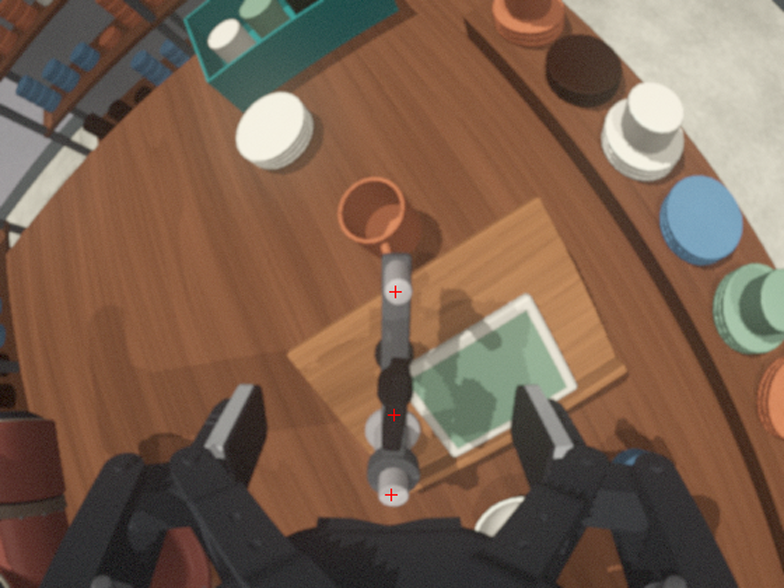

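```bash
python3 - <<'E'
s=open('fit.py').read()
s=s.replace('K={','W=lambda x,y:(x/1.4,y/1.4)\nobs+=[("wrist",W(398,290),"P"),("wrist",W(393,490),"L"),("wrist",W(288,353),(-.14,.0848)),("wrist",W(541,198),(.14,.0848))]\nK={',1)
s=s.replace('p=f.x;','K["wrist"]=dict(np.load("w1.npz"))\np=f.x;').replace('def res','K["wrist"]=dict(np.load("w1.npz"))\ndef res')
s+='''
th=p[3]
row(target(p,th,.19*np.cos(th),.19*np.sin(th),.250),1)
row(target(p,th,.19*np.cos(th),.19*np.sin(th),.0873),5)
T0=target(p,th,.19*np.cos(th),.19*np.sin(th),.0873);
row(target(p,0,.19,0,.0873),12,T0)
'''
open('fit.py','w').write(s)
E
python3 fit.py
```

```text
20.74520952701556 [0.5891 0.0653 0.0013 0.9941] [[-1.3, -0.3], [-1.2, -0.1], [1.7, -1.1], [-0.9, -1.0], [-0.4, -0.3], [-1.3, -1.3], [-2.8, -1.2], [-1.6, 1.3], [-0.4, 0.5], [0.2, 3.1], [-3.2, -4.1], [-0.7, -4.7]]
20.7452095269945 [0.5891 0.0653 0.0013 0.9941] [[-1.3, -0.3], [-1.2, -0.1], [1.7, -1.1], [-0.9, -1.0], [-0.4, -0.3], [-1.3, -1.3], [-2.8, -1.2], [-1.6, 1.3], [-0.4, 0.5], [0.2, 3.1], [-3.2, -4.1], [-0.7, -4.7]]
20.745209526991864 [0.5891 0.0653 0.0013 0.9941] [[-1.3, -0.3], [-1.2, -0.1], [1.7, -1.1], [-0.9, -1.0], [-0.4, -0.3], [-1.3, -1.3], [-2.8, -1.2], [-1.6, 1.3], [-0.4, 0.5], [0.2, 3.1], [-3.2, -4.1], [-0.7, -4.7]]
[0.59267495 0.11519787 0.24229573] [ 0.48925937 -0.01789341  0.15450091] [ 0.58926496 -0.02199893  0.16128529]
1 rows: [-0.0016, 0.0031, -0.0016] [-0.11, 0.12, 0.26] | mm/row 3.8 deg/row 0.31
5 rows: [-0.0003, 0.0007, 0.0322] [-0.02, 0.02, 0.05] | mm/row 32.2 deg/row 0.06
12 rows: [-0.0007, 0.0157, -0.0] [0.0, 0.0, 4.75] | mm/row 15.7 deg/row 4.75
```

```bash
python3 -m creep '[[1,-0.0003,0.0007,0.032,0,0,0],[1,-0.0003,0.0007,0.032,0,0,0],[1,-0.0003,0.0007,0.032,0,0,0],[1,-0.0003,0.0007,0.032,0,0,0.1],[1,-0.0003,0.0007,0.02,0,0,0.1],[1,0,0,0.01,0,0,0],[1,0,0,0,0,0,0],[0.15,0,0,0,0,0,0],[0.1,0,0,0,0,0,0],[0,0,0,0,0,0,0],[0,0,0,0,0,0,0],[0,0,0,0,0,0,0],[0,0,0,0,0,0,0]]' 25
python3 - <<'E'
from h import *
p=[.5891,.0653,.0013,.9941]
pp,r=tool()
W=R.from_euler('z',p[2]).as_matrix()@B
piv=world(p,brd(0,0,0)); b=W.T@(pp-piv); print("board uvw",b,"r",np.hypot(*b[:2]),"th",np.arctan2(b[1],b[0]), (W.T@r.as_matrix()).round(3).tolist())
for c in("scene","wrist"): cv2.imwrite(f"pics/g_{c}.png",get_image(c)[:,:,::-1])
E
```

```text
t: 4.15
tool_pos: [0.5929, 0.1217, 0.2291]
tool_rot: [-2.309, -1.253, -0.357]
contact_force: [0.5, -2.7, 2.3]
opening: 0.0172
board uvw [0.10390556 0.15778452 0.0913692 ] r 0.1889241158352857 th 0.9884492151455623 [[0.546, 0.838, -0.001], [0.838, -0.546, -0.0], [-0.001, -0.001, -1.0]]
```

View pics/g_wrist.png

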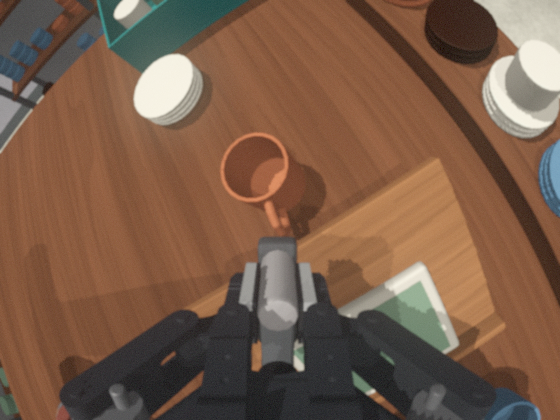

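```bash
python3 -m creep '[[0,-0.0007,0.0157,0,0,0,4.75],[0,-0.0007,0.0157,0,0,0,4.75],[0,-0.0007,0.0157,0,0,0,4.75],[0,-0.0007,0.0157,0,0,0,4.75],[0,-0.0007,0.0157,0,0,0,4.75],[0,-0.0007,0.0157,0,0,0,4.75],[0,-0.0007,0.0157,0,0,0,4.75],[0,-0.0007,0.0157,0,0,0,4.75],[0,-0.0007,0.0157,0,0,0,4.75],[0,-0.0007,0.0157,0,0,0,4.75],[0,-0.0007,0.0157,0,0,0,4.75],[0,0,0,0,0,0,0]]'
cat > st.py <<'E'
from h import *
p=[.5891,.0653,.0013,.9941]
pp,r=tool()
W=R.from_euler('z',p[2]).as_matrix()@B
piv=world(p,brd(0,0,0)); b=W.T@(pp-piv); M=W.T@r.as_matrix()
o=ctrl.get_obs()
print("uvw",b.round(4),"r",np.hypot(*b[:2]).round(4),"th",np.arctan2(b[1],b[0]).round(4),"toolx ang",np.degrees(np.arctan2(M[1,0],M[0,0])).round(2),"F board",(W.T@o["contact_force"]).round(1),"T board",(W.T@o["wrist_torque"]).round(3),"q",o["q"].round(2))
E
python3 st.py
```

```text
t: 5.45
tool_pos: [0.6791, -0.0016, 0.1514]
tool_rot: [-2.583, -0.101, -0.03]
contact_force: [4.7, -1.8, 0.1]
opening: 0.0174
uvw [0.1899 0.0119 0.0908] r 0.1903 th 0.0628 toolx ang 4.43 F board [ 4.7 -1.5  1.1] T board [-0.64  -0.582 -0.16 ] q [-0.32  0.31  1.53  0.53  1.5   1.08]
```

```bash
python3 -m creep '[[0,-0.0001,0.004,0,0,0,1.2],[0,0,0.004,0,0,0,1.2],[0,0,0.002,0,0,0,0.6],[0,0,0,0,0,0,0]]'; python3 st.py
python3 -m creep '[[0,0,0.002,0,0,0,0.5],[0,0,0,0,0,0,0]]'; python3 st.py
python3 -m creep '[[0,0,0.002,0,0,0,0.5],[0,0,0,0,0,0,0]]'; python3 st.py
```

```text
t: 5.85
tool_pos: [0.6795, -0.0084, 0.1471]
tool_rot: [-2.583, -0.038, -0.011]
contact_force: [5.6, -1.3, 0.4]
opening: 0.0167
uvw [0.1903 0.004  0.0908] r 0.1903 th 0.0208 toolx ang 1.61 F board [ 5.6 -0.9  1. ] T board [-0.413 -0.812 -0.026] q [-0.33  0.32  1.53  0.53  1.5   1.12]
t: 6.05
tool_pos: [0.6795, -0.0098, 0.1462]
tool_rot: [-2.583, -0.027, -0.008]
contact_force: [5.9, -0.4, 0.1]
opening: 0.017
uvw [0.1903 0.0022 0.0909] r 0.1903 th 0.0117 toolx ang 1.12 F board [ 5.9 -0.3  0.2] T board [-0.304 -0.776 -0.046] q [-0.33  0.32  1.53  0.53  1.5   1.12]
t: 6.25
tool_pos: [0.6795, -0.011, 0.1455]
tool_rot: [-2.582, -0.016, -0.005]
contact_force: [5.4, 1.0, 0.3]
opening: 0.0171
uvw [0.1903 0.0008 0.0909] r 0.1903 th 0.0043 toolx ang 0.65 F board [ 5.4  1.  -0.3] T board [-0.105 -0.719  0.01 ] q [-0.34  0.32  1.53  0.53  1.51  1.13]
```

```bash
for i in 1 2; do python3 -m creep '[[0,0,0.002,0,0,0,0.3],[0,0,0,0,0,0,0]]' >/dev/null; python3 st.py; done
```

```text
uvw [0.1903 0.0008 0.0909] r 0.1903 th 0.0042 toolx ang 0.43 F board [4.5 7.2 0.2] T board [ 0.604 -0.561 -0.001] q [-0.34  0.32  1.53  0.53  1.51  1.13]
uvw [0.1903 0.0007 0.0909] r 0.1903 th 0.0039 toolx ang 0.22 F board [ 2.6 13.1 -0.4] T board [ 1.331 -0.382  0.035] q [-0.34  0.32  1.53  0.53  1.51  1.13]
```

```bash
python3 -m creep '[[0,0,-0.003,0,0,0,-0.2],[0,0,0,0,0,0,0],[0.4,0,0,0,0,0,0],[0.6,0,0,0,0,0,0],[0.6,0,0,0,0,0,0]]'; python3 st.py; python3 -m creep '[[0.6,0,0,-0.01,0,0,0],[0.6,0,0,-0.03,0,0,0],[0.6,0,0,-0.03,0,0,0],[0.6,0,0,0,0,0,0]]'; python3 st.py
python3 - <<'E'
from h import *
p=[.5891,.0653,.0013,.9941]
P,r=tool()
T1=target(p,np.pi-.001,0,.0007,.16)
row(T1,22)
print(ctrl.get_obs()["q"])
E
```

```text
t: 7.15
tool_pos: [0.6776, -0.0125, 0.1433]
tool_rot: [-2.583, -0.007, 0.005]
contact_force: [-0.5, 0.7, -0.1]
opening: 0.0509
uvw [ 0.1884 -0.0016  0.0897] r 0.1884 th -0.0083 toolx ang 0.15 F board [-0.5  0.5 -0.5] T board [-0.229 -0.002 -0.018] q [-0.34  0.32  1.53  0.52  1.51  1.13]
t: 7.55
tool_pos: [0.6808, -0.0524, 0.2089]
tool_rot: [-2.586, -0.007, -0.009]
contact_force: [0.4, 0.2, 1.7]
opening: 0.0511
uvw [ 0.1915 -0.0006  0.1666] r 0.1915 th -0.0032 toolx ang 0.33 F board [0.4 1.  1.3] T board [-0.239 -0.002  0.009] q [-0.39  0.29  1.46  0.51  1.62  1.14]
22 rows: [-0.0008, -0.0136, 0.0002] [0.02, 0.01, -8.16] | mm/row 13.6 deg/row 8.16
[-0.39093683  0.28623642  1.45994941  0.51202465  1.61586928  1.14006306]
```

```bash
python3 -m creep '[[0,-0.0008,-0.0136,0,0,0,-8.16],[0,-0.0008,-0.0136,0,0,0,-8.16],[0,-0.0008,-0.0136,0,0,0,-8.16],[0,-0.0008,-0.0136,0,0,0,-8.16],[0,-0.0008,-0.0136,0,0,0,-8.16],[0,-0.0008,-0.0136,0,0,0,-8.16],[0,-0.0008,-0.0136,0,0,0,-8.16],[0,-0.0008,-0.0136,0,0,0,-8.16],[0,-0.0008,-0.0136,0,0,0,-8.16],[0,-0.0008,-0.0136,0,0,0,-8.16],[0,-0.0008,-0.0136,0,0,0,-8.16]]' >/dev/null; python3 -m creep '[[0,-0.0008,-0.0136,0,0,0,-8.16],[0,-0.0008,-0.0136,0,0,0,-8.16],[0,-0.0008,-0.0136,0,0,0,-8.16],[0,-0.0008,-0.0136,0,0,0,-8.16],[0,-0.0008,-0.0136,0,0,0,-8.16],[0,-0.0008,-0.0136,0,0,0,-8.16],[0,-0.0008,-0.0136,0,0,0,-8.16],[0,-0.0008,-0.0136,0,0,0,-8.16],[0,-0.0008,-0.0136,0,0,0,-8.16],[0,-0.0008,-0.0136,0,0,0,-8.16],[0,-0.0008,-0.0136,0,0,0,-8.16],[0,0,0,0,0,0,0]]'; python3 st.py
python3 - <<'E'
from h import *
p=[.5891,.0653,.0013,0]
row(target(p,np.pi,0,.0007,.112),2)
k=calibration("wrist");im=get_image("wrist");np.savez("w2.npz",**{a:k[a] for a in("mtx","R","t")})
A=im[:,:,::-1].copy()
for X in(arm(.19,.124,0),brd(0,0,.102),arm(.1,.126,0)):
    q=proj("wrist",world(p,X),k);print(q.round(1));cv2.drawMarker(A,tuple(int(v) for v in q),(0,0,255),0,8)
cv2.imwrite("pics/w2.png",cv2.resize(A,None,fx=1.4,fy=1.4,interpolation=cv2.INTER_CUBIC))
E
```

```text
t: 9.85
tool_pos: [0.4861, -0.0482, 0.2035]
tool_rot: [-0.008, -3.013, -0.866]
contact_force: [0.0, -0.1, -0.5]
opening: 0.0001
uvw [-0.0031  0.0002  0.1596] r 0.0031 th 3.0676 toolx ang 179.55 F board [ 0.  -0.4 -0.4] T board [-0.218  0.013 -0.009] q [-0.53 -0.13  1.91  0.48  1.66 -2.12]
2 rows: [-0.0016, 0.0002, 0.0238] [0.03, -0.11, -0.23] | mm/row 23.9 deg/row 0.26
[277.5 430.5]
[275.4 240.1]
[276.7 371. ]
```

View pics/w2.png

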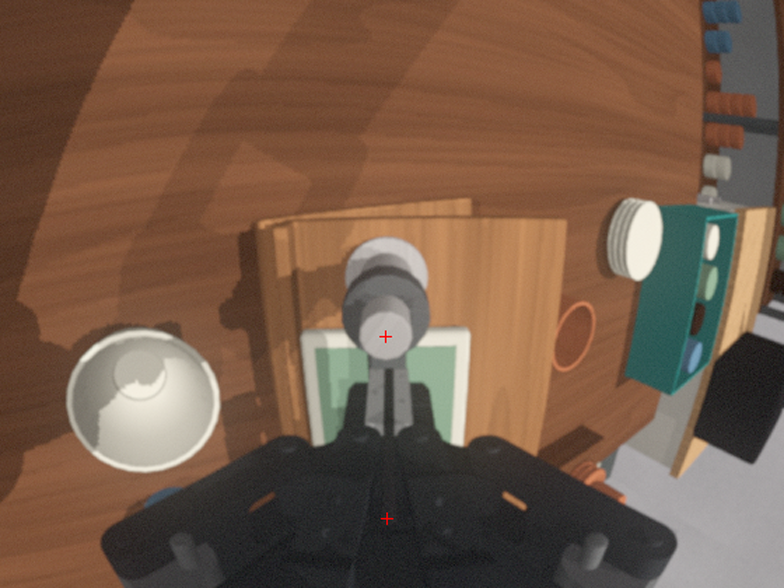

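```bash
python3 -m creep '[[0,-0.0016,0.0002,0.0238,0,0,-0.2],[0,-0.0016,0.0002,0.0238,0,0,-0.2],[0,0,0,0.006,0,0,0],[0,0,0,0.004,0,0,0],[0,0,0,0,0,0,0]]'; python3 st.py
for i in 1 2; do python3 -m creep '[[0,0,0,0.003,0,0,0],[0,0,0,0.003,0,0,0],[0,0,0,0,0,0,0]]'>/dev/null; python3 st.py; done
```

```text
t: 10.4
tool_pos: [0.4903, -0.0169, 0.157]
tool_rot: [0.006, -3.018, -0.865]
contact_force: [-0.2, -0.7, -0.7]
opening: 0.0002
uvw [0.0011 0.0022 0.1036] r 0.0025 th 1.1105 toolx ang -179.89 F board [-0.2 -1.  -0.3] T board [-0.244 -0.071 -0.01 ] q [-0.47 -0.1   1.97  0.49  1.56 -2.12]
uvw [0.0017 0.002  0.0982] r 0.0027 th 0.8696 toolx ang -179.85 F board [0.6 0.8 3.2] T board [-0.084 -0.156 -0.041] q [-0.46 -0.1   1.97  0.49  1.54 -2.12]
uvw [0.0012 0.0019 0.0912] r 0.0022 th 0.9887 toolx ang -179.87 F board [1.9 0.3 2. ] T board [-0.076 -0.302 -0.019] q [-0.46 -0.09  1.98  0.5   1.53 -2.12]
```

```bash
for i in 1 2 3; do python3 -m creep '[[0,0,0,0.0015,0,0,0],[0,0,0,0,0,0,0]]'>/dev/null; python3 st.py; done
```

```text
uvw [0.0013 0.0019 0.0909] r 0.0023 th 0.9661 toolx ang -179.83 F board [-0.6  1.4  8.4] T board [-0.058  0.123  0.009] q [-0.46 -0.09  1.98  0.49  1.53 -2.12]
uvw [0.0014 0.0019 0.0908] r 0.0024 th 0.9205 toolx ang -179.79 F board [-3.9  0.6 15. ] T board [-0.05   0.661 -0.03 ] q [-0.46 -0.09  1.98  0.49  1.53 -2.12]
uvw [0.0016 0.0019 0.0908] r 0.0025 th 0.8883 toolx ang -179.75 F board [-6.7  0.8 21.2] T board [-0.029  1.284  0.017] q [-0.45 -0.09  1.98  0.49  1.53 -2.12]
```

```bash
python3 -m creep '[[0,0,0,-0.003,0,0,0],[0,0,0,-0.02,0,0,0],[0,0,0,-0.045,0,0,0],[0.5,0,0,-0.045,0,0,0],[1,-0.033,0,-0.015,0,0,0],[1,-0.033,0,-0.015,0,0,0],[1,-0.033,0,0,0,0,0],[1,0,0,0,0,0,0],[1,0,0,0,0,0,0]]'; python3 st.py
python3 - <<'E'
from h import *
p=[.5891,.0653,.0013,0]
k=calibration("wrist");im=get_image("wrist");np.savez("w3.npz",**{a:k[a] for a in("mtx","R","t")})
cv2.imwrite("pics/w3raw.png",im[:,:,::-1])
A=im[:,:,::-1].copy()
for X in(arm(.19,.124,0),brd(0,0,.09),arm(.1,.126,0),brd(.132,0,.126),brd(.068,0,.126)):
    q=proj("wrist",world(p,X),k);print(q.round(1));cv2.drawMarker(A,tuple(int(v) for v in q),(0,0,255),0,6)
cv2.imwrite("pics/w3.png",cv2.resize(A[110:410,150:400],None,fx=2,fy=2,interpolation=cv2.INTER_CUBIC))
E
```

```text
t: 12.5
tool_pos: [0.5888, -0.0832, 0.2618]
tool_rot: [0.006, -3.014, -0.866]
contact_force: [-0.1, -0.9, -0.3]
opening: 0.0849
uvw [0.0995 0.0013 0.2277] r 0.0995 th 0.0134 toolx ang -179.94 F board [-0.1 -0.9  0.3] T board [-0.223 -0.016  0.01 ] q [-0.49  0.08  1.6   0.49  1.73 -2.05]
[274.4 306.8]
[274.5  89.3]
[274.2 215.1]
[274.3 251.3]
[274.2 175.9]
```

View pics/w3.png

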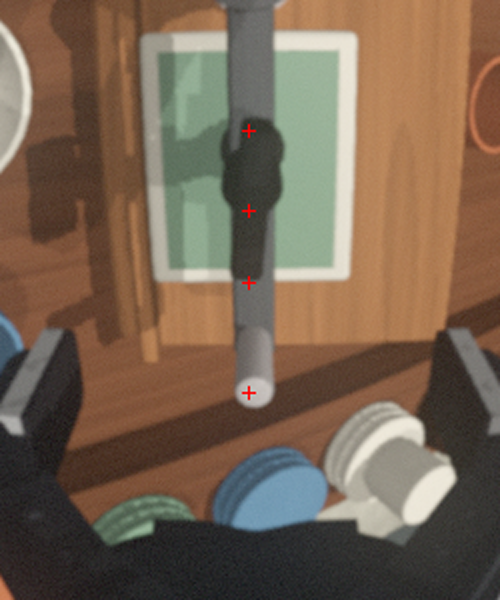

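```bash
python3 -m creep '[[1,0,0,0.03,0,0,1],[1,0,0,0.03,0,0,1],[1,0,0,0.025,0,0,0],[1,0,0,0,0,0,0],[1,0,0,0,0,0,0]]' 50; python3 st.py
```

```text
t: 13.05
tool_pos: [0.5883, -0.0384, 0.1916]
tool_rot: [-0.046, -3.007, -0.863]
contact_force: [0.5, -0.3, 0.4]
opening: 0.0858
uvw [0.0991 0.0021 0.1444] r 0.0991 th 0.0215 toolx ang 178.11 F board [0.5 0.  0.5] T board [-0.188 -0.037  0.025] q [-0.43  0.1   1.7   0.5   1.59 -2.02]
```

```bash
python3 -m creep '[[1,-0.0009,-0.0006,0.025,0,0,0],[1,0,0,0.0235,0,0,0],[1,0,0,0,0,0,0],[0.3,0,0,0,0,0,0],[0.2,0,0,0,0,0,0],[0,0,0,0,0,0,0],[0,0,0,0,0,0,0],[0,0,0,0,0,0,0],[0,0,0,0,0,0,0]]' 50; python3 st.py
cat > sm.py <<'E'
from h import *
import runpy,sys
n=int(sys.argv[1]) if len(sys.argv)>1 else 4
E=[]
for i in range(n):
    get_image("wrist");o=ctrl.get_obs();E.append(np.r_[o["effort"][5],o["wrist_torque"],o["contact_force"],o["q"][5]])
E=np.array(E);W=R.from_euler('z',.0013).as_matrix()@B
m=E.mean(0);print("eff6 %.4f sd %.4f"%(m[0],E[:,0].std()),"Tw",(W.T@m[1:4]).round(3)[2],"F",(W.T@m[4:7]).round(1),"q6",m[7].round(3),"t",o["t"].round(2))
pp,r=tool();M=W.T@r.as_matrix();b=W.T@(pp-world([.5891,.0653,.0013],brd(0,0,0)));print("  ang",np.degrees(np.arctan2(M[1,0],M[0,0])).round(2),"uvw",b.round(4))
E
python3 sm.py
```

```text
t: 13.95
tool_pos: [0.5903, -0.0142, 0.1509]
tool_rot: [-0.046, -3.01, -0.861]
contact_force: [-0.5, -4.3, 1.7]
opening: 0.0133
uvw [0.1011 0.0011 0.097 ] r 0.1011 th 0.0106 toolx ang 178.14 F board [-0.5 -2.8  3.8] T board [-0.563  0.149  0.019] q [-0.39  0.13  1.75  0.51  1.51 -2.02]Traceback (most recent call last):
  File "sm.py", line 8, in <module>
    m=E.mean(0);print("eff6 %.4f sd %.4f"%(m[0],E[:,0].std()),"Tw",(W.T@m[1:4]).round(3)[2],"F",(W.T@m[4:7]).round(1),"q6",m[7].round(3),"t",o["t"].round(2))
                                                                                                                                             ^^^^^^^^^^^^
AttributeError: 'float' object has no attribute 'round'
```

```bash
sed -i 's/o\["t"\].round(2)/round(o["t"],2)/' sm.py; python3 sm.py 2; for i in 1 2 3; do python3 -m creep '[[0,0,0,0,0,0,5],[0,0,0,0,0,0,5],[0,0,0,0,0,0,0]]'>/dev/null; python3 sm.py 3; done
```

```text
eff6 -0.0146 sd 0.0001 Tw -0.046 F [-1.  -2.5  6.4] q6 -2.024 t 14.25
  ang 178.14 uvw [0.1012 0.0011 0.097 ]
eff6 -0.0542 sd 0.0286 Tw -0.058 F [-1.1 -2.6  5.9] q6 -1.849 t 14.7
  ang 168.13 uvw [0.1011 0.001  0.097 ]
eff6 -0.0538 sd 0.0286 Tw -0.097 F [-1.3 -3.2  6.4] q6 -1.674 t 15.15
  ang 158.13 uvw [0.1011 0.0009 0.097 ]
eff6 -0.0534 sd 0.0286 Tw -0.092 F [-0.9 -3.2  6.4] q6 -1.5 t 15.6
  ang 148.12 uvw [0.1011 0.0008 0.097 ]
```

```bash
cat > e.py <<'E'
from h import *
o=ctrl.get_obs();W=R.from_euler('z',.0013).as_matrix()@B
pp,r=tool();M=W.T@r.as_matrix();print("ang %.2f eff6 %.4f Tw %.3f q6 %.3f t %.2f"%(np.degrees(np.arctan2(M[1,0],M[0,0])),o["effort"][5],(W.T@o["wrist_torque"])[2],o["q"][5],o["t"]),(W.T@o["contact_force"]).round(1))
E
for i in 1 2 3 4; do python3 -m creep '[[0,0,0,0,0,0,2.5],[0,0,0,0,0,0,2.5]]'>/dev/null; python3 e.py; done
```

```text
ang 143.05 eff6 -0.2809 Tw 0.141 q6 -1.411 t 15.80 [-1.4 -3.2  6.7]
ang 138.05 eff6 -0.2748 Tw 0.075 q6 -1.324 t 16.00 [-1.3 -3.   6.3]
ang 133.05 eff6 -0.2747 Tw 0.121 q6 -1.237 t 16.20 [-1.5 -3.   6.1]
ang 128.05 eff6 -0.2746 Tw 0.079 q6 -1.149 t 16.40 [-1.7 -3.   6.2]
```

```bash
for i in 1 2 3 4 5 6; do python3 -m creep '[[0,0,0,0,0,0,2.5],[0,0,0,0,0,0,2.5]]'>/dev/null; python3 e.py; done
```

```text
ang 123.05 eff6 -0.2745 Tw 0.043 q6 -1.062 t 16.60 [-1.4 -3.5  6.5]
ang 118.05 eff6 -0.2746 Tw 0.117 q6 -0.975 t 16.80 [-1.3 -3.4  7.2]
ang 113.05 eff6 -0.2744 Tw 0.158 q6 -0.888 t 17.00 [-1.4 -3.3  6.3]
ang 108.05 eff6 -0.2745 Tw 0.086 q6 -0.800 t 17.20 [-2.2 -2.6  7.2]
ang 103.04 eff6 -0.2746 Tw 0.072 q6 -0.713 t 17.40 [-2.6 -3.   6.6]
ang 98.05 eff6 -0.2746 Tw 0.067 q6 -0.626 t 17.60 [-2.3 -2.9  6.7]
```

```bash
for i in 1 2 3 4; do python3 -m creep '[[0,0,0,0,0,0,2.5],[0,0,0,0,0,0,2.5]]' | grep opening; python3 e.py; done
python3 - <<'E'
from h import *
for c in("side","wrist","scene"):
    im=get_image(c)[:,:,::-1]; cv2.imwrite(f"pics/k_{c}.png",im)
a=cv2.imread("pics/k_side.png")[150:250,215:345];b=cv2.imread("pics/k_wrist.png")[100:420,130:430]
a=cv2.resize(a,(390,300),interpolation=cv2.INTER_CUBIC);b=cv2.resize(b,(400,427))
C=np.zeros((430,795,3),np.uint8);C[:300,:390]=a;C[:427,395:]=b;cv2.imwrite("pics/k.png",C)
E
```

```text
opening: 0.0133
ang 93.04 eff6 -0.2747 Tw 0.073 q6 -0.539 t 17.80 [-1.9 -3.8  7.8]
opening: 0.0135
ang 88.04 eff6 -0.2748 Tw 0.102 q6 -0.451 t 18.00 [-2.1 -4.2  7.1]
opening: 0.0133
ang 83.05 eff6 -0.2750 Tw 0.104 q6 -0.364 t 18.20 [-2.5 -3.7  7.7]
opening: 0.0135
ang 78.04 eff6 -0.2751 Tw 0.092 q6 -0.277 t 18.40 [-2.4 -2.7  6.9]
```

View pics/k.png

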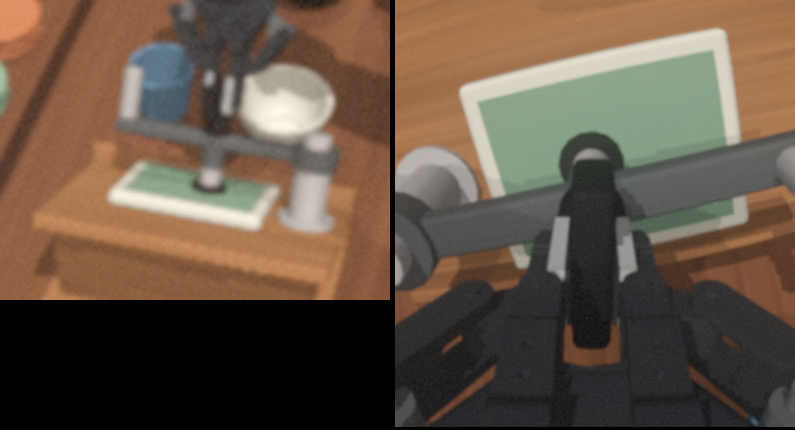

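```bash
for i in 1 2 3 4; do python3 -m creep '[[0,0,0,0,0,0,2.5],[0,0,0,0,0,0,2.5]]' >/dev/null; python3 e.py; done
```

```text
ang 73.05 eff6 -0.2794 Tw 0.062 q6 -0.190 t 18.75 [-3.4 -3.5  8.1]
ang 68.04 eff6 -0.2713 Tw 0.069 q6 -0.102 t 18.95 [-2.2 -3.6  8.3]
ang 63.04 eff6 -0.2690 Tw 0.063 q6 -0.015 t 19.15 [-3.2 -2.9  7.5]
ang 58.05 eff6 -0.2667 Tw 0.092 q6 0.072 t 19.35 [-2.3 -3.3  7.6]
```

```bash
for i in 1 2 3 4 5 6 7 8; do python3 -m creep '[[0,0,0,0,0,0,2.5],[0,0,0,0,0,0,2.5]]' >/dev/null; python3 e.py; done
```

```text
ang 53.04 eff6 -0.2645 Tw 0.075 q6 0.160 t 19.55 [-3.2 -2.8  7.3]
ang 48.05 eff6 -0.2622 Tw 0.120 q6 0.247 t 19.75 [-3.4 -3.4  6.8]
ang 43.05 eff6 -0.2592 Tw 0.093 q6 0.334 t 19.95 [-3.1 -2.3  8.2]
ang 38.05 eff6 -0.2581 Tw 0.135 q6 0.421 t 20.15 [-3.1 -2.5  7.2]
ang 33.05 eff6 -0.2557 Tw 0.055 q6 0.509 t 20.35 [-2.1 -2.7  7.4]
ang 28.05 eff6 -0.2534 Tw 0.110 q6 0.596 t 20.55 [-2.8 -2.2  7. ]
ang 23.05 eff6 -0.2510 Tw 0.077 q6 0.683 t 20.75 [-2.7 -3.3  8. ]
ang 18.05 eff6 -0.2486 Tw 0.125 q6 0.770 t 20.95 [-3.1 -3.   7. ]
```

```bash
python3 -m creep '[[0,0,0,0,0,0,4],[0,0,0,0,0,0,4],[0,0,0,0,0,0,4],[0,0,0,0,0,0,4],[0,0,0,0,0,0,4],[0,0,0,0,0,0,4],[0,0,0,0,0,0,4],[0,0,0,0,0,0,4],[0,0,0,0,0,0,0],[0,0,0,0,0,0,0]]' ; python3 e.py
python3 - <<'E'
from h import *
for c in("side","scene"): cv2.imwrite(f"pics/f_{c}.png",get_image(c)[:,:,::-1])
E
```

```text
t: 21.95
tool_pos: [0.5896, -0.0141, 0.1509]
tool_rot: [-2.568, 0.309, 0.094]
contact_force: [-3.4, -6.7, 6.0]
opening: 0.0133
ang -13.87 eff6 -0.0296 Tw -0.027 q6 1.327 t 21.95 [-3.4 -2.5  8.6]
```

```bash
python3 -m creep '[[0.3,0,0,0,0,0,0],[0.6,0,0,0,0,0,0],[0.8,0,0,0,0,0,0],[0.8,0,0,0,0,0,0],[0.8,0,0,-0.005,0,0,0],[0.8,0,0,-0.03,0,0,0],[0.8,0,0,-0.04,0,0,0],[0.8,0,0,-0.04,0,0,0],[0.8,0,0,-0.03,0,0,0],[0.8,0,0,0,0,0,0],[0.8,0,0,0,0,0,0]]'; python3 e.py
python3 - <<'E'
from h import *
for c in("side","wrist","scene"): cv2.imwrite(f"pics/z_{c}.png",get_image(c)[:,:,::-1])
p=[.5891,.0653,.0013,0]
w=cv2.imread("pics/z_wrist.png");k=calibration("wrist")
for X in(arm(.19,.124,0),brd(0,0,.09),arm(.1,.126,0)):
    q=proj("wrist",world(p,X),k);cv2.drawMarker(w,tuple(int(v) for v in q),(0,0,255),0,6)
a=cv2.resize(cv2.imread("pics/z_side.png")[160:260,205:345],(350,250),interpolation=cv2.INTER_CUBIC)
b=cv2.resize(cv2.imread("pics/z_scene.png")[150:290,225:365],(350,350),interpolation=cv2.INTER_CUBIC)
C=np.zeros((600,800,3),np.uint8);C[:250,:350]=a;C[250:,:350]=b;C[:450,350:]=cv2.resize(w[60:420,100:460],(450,450))
cv2.imwrite("pics/z.png",C)
E
```

```text
t: 23.15
tool_pos: [0.5905, -0.0905, 0.2734]
tool_rot: [-2.568, 0.31, 0.092]
contact_force: [0.7, 0.6, -0.3]
opening: 0.0683
ang -13.87 eff6 -0.0001 Tw 0.036 q6 1.332 t 23.15 [ 0.7  0.3 -0.6]
```

View pics/z.png

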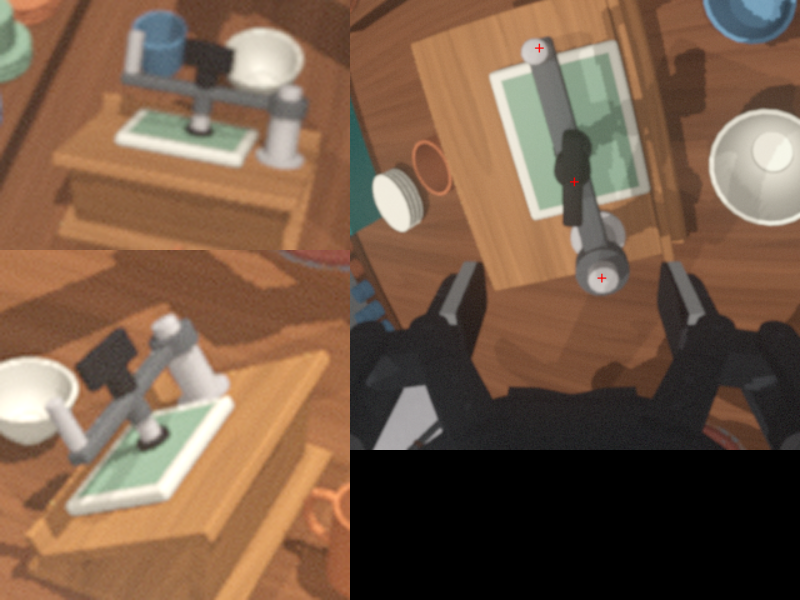

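```bash
python3 -c "
from station import finish_job;print(finish_job())"
```

```text
the job is handed in; nothing more can be done
None
```

The platter is clamped and I've handed the job in, at about 23 s of the 72 s allowed.

- **Swing arm:** I gripped the peg and swung the arm closed. It stopped moving while the push rose to 13 N, at a measured angle of 0.004 rad.
- **Lock:** I pressed it about 12 mm with the shut fingers. It stopped with its top about 91 mm off the board, against 90 mm expected, and did not move further at 21 N.
- **Knob:** I turned it clockwise in small steps. The turning effort was flat until about 76.4° on the tool's angle reading (about 102° turned, or 6.8 mm of feed). It then changed steadily, at close to the rate expected from the foot's spring. I took that change as the touch point and turned about 90° past it, stopping at -13.9°.
- **Last pictures:** The arm lies straight across, the lock is down and the foot is on the platter. The platter looks unmoved against the ledge, and the nearby crockery in the pictures is where it was. The gripper is clear of everything.

**Less certain:**
- The wrist torque sensor was too noisy to show the contact, so the touch point rests on the last joint's effort reading alone, good to about 2°.
- The effort changed in the opposite sense to what I expected. I put that down to readings taken while the arm was braking at the end of each step.
- I had no separate measure of how far the foot is pressed in.

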